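# Dispense one pair of dryer balls into the catch tray

### The arm

A 6-joint arm with a two-finger parallel gripper is mounted at the origin on the work surface. World frame = base frame: x ahead of the robot, y to its left, z up, the work surface at z = 0. Lengths are in m, angles in rad, forces in N, time in s.
With the tool pointing down it reaches from about 0.35 to 0.975 m from the base axis. Payload 17.4 kg.
Tool frame: the origin (TCP) lies midway between the tips of the shut fingers; the grasp point (between the pads) lies 19 mm behind it; z points along the fingers, y is the line along which they close (so a half turn about z gives the same grasp; the last joint's range is limited). The gripper opens to 85 mm and grips with 20 to 120 N. Pads are 22 mm wide; open, the fingers measure 114 mm over their backs; the gripper's body (76 mm by 85 mm) begins 54 mm behind the grasp point. The pads swing forward as they close: fully open they stand 13 mm farther back than shut.
Start: joints at [1.168, 0.116, 1.442, -0, 1.584, -0.038], TCP at [0.241, 0.631, 0.231] pointing down, gripper open.
Joint ranges: [-2.83, 2.83], [-0.83, 2.19], [0.07, 2.5], [-1.14, 4.28], [0.01, 3], [-2.97, 2.97]. Speed limits (rad/s): [1.89, 1.89, 2.22, 3.14, 3.14, 3.14].

### API

Orientations are given as a unit quaternion [w, x, y, z].
In Python, from bench import ctrl gives the robot as it stands.
- The arm moves only by the tool arm_command, never from a script. Its argument "plan" is a list of rows, each a list of 4 numbers: the shift along the tool's x, y, z in m, then the turn about the tool's z in degrees. A call has 1 to 12 rows; each row shifts and turns the commanded pose from where the row before left it, along the tool's axes as they then stand; what a row does not reach is not made up. A row lasts 1/8 s, in which the tool goes at most 62.5 mm and 10.7 degrees, less where a joint would pass 70% of its speed; a pose out of reach is approached as far as the arm can. A call is refused whole if a number of a shift passes 0.0625 or a number of a turn 10.7, either way. A call with a gripper value outside its range is refused whole. "gripper" is the closure, from -1 (fully open) to 1 (shut), set as the call begins (left out, the last holds). The fingers move at their own pace and stop on an object; "grip_force" is the grip in N (left out, the last holds). Time passes only in rows, so rows that do not move let the fingers close. It gives the time, the measured TCP pose, the force and the opening at its end, in the units of the state.
- ctrl.read_state(): the state, without advancing time (a new reading comes with each control period).
- ctrl.read_camera(name): name is "side" or "top" or "wrist"; returns a dict with "frame" (384x512x3 uint8, blue, green, red), "fx", "fy", "cx", "cy" (pixels), "D" ([k1, k2, p1, p2, k3] as OpenCV has them; the pictures are not rectified), "camera_from_world" (4x4, takes a point from world to camera coordinates); the wrist camera has in their place "T_tool_cam" (4x4, takes a point from camera to tool coordinates, whose origin is the TCP and whose axes are the flange's). Camera axes: x right, y down, z forward; pixel columns grow to the right and rows downward; lengths in m; the calibration is good to about 2 mm. A picture is of the moment at which its call begins: read the wrist's pose just before it. There is no depth.
- ctrl.finish_job(): hands the job in, once; it reports no verdict.
The state is a dict: "time": time; "qpos": joint angles; "joint_vel": joint speeds; "joint_efforts": joint torques, N m; "tcp_pos": TCP position; "ee_rot": TCP orientation; "wrist_force": force on the tool from outside, world axes, zero at the start; "torque": the same for the moment, N m; "grip_width": finger opening in m.
Only numpy, scipy, OpenCV 4.12 (cv2) and the standard library are available. Lean on these libraries where they do the work, as an engineer would, in place of code of your own. Each camera call takes 0.05 s, during which the arm holds its last target. There are 200 camera calls.

### The job

Slide the dispenser's catch tray fully home against its stop under the outlet, then press the thumb pad at the lever's raised end right down so that the gate lifts and one pair of dryer balls rolls into the tray; let the lever spring back so the next pair is held in the lane. Only push and press: pick nothing up, do not touch the balls, and leave the other things on the counter where they stand.

Things in the scene. Friction and masses are not known exactly. Their poses are not given: they have to be found in the camera images.
- dispenser: Fixed white sheet-steel gravity dispenser for dryer balls, 420 mm long along its y. Origin on the counter, z up; front faces -x (the robot when unturned). Lane 68 mm wide, centred on x = 0, sloping down 0.17 rad from y = +207 (floor 112 mm up) to the outlet; balls rest in it behind a cheek 36 mm high. The lever bridges it, up to 170 mm high. Base plate 5 mm thick: x -50 to 50, y -66 to 184.
- tray: Loose white open plastic tray on the counter in the bay, 150 (x) by 130 (y) by 48 mm high, walls 4 mm, about 0.2 kg. Origin: centre of underside; axes along the dispenser's within 0.04 rad. Starts pulled out to -x by 45 to 100 mm, its rear end between the guides; front wall is the -x one. Fully home its origin is at x = -8, y = -136 mm in the dispenser's frame. Slides with 1 to 3 N.
- lever_angle (a joint): Angle (rad) of the steel rocking lever about its pin. 0 = rest, gate down; 0.57 = pad right down on its stop, gate up. Balls pass above about 0.48. Springs back to 0; the pad takes about 4 N at first and 7 N right down. While pressed, a second plate of the lever drops behind the second ball and holds back the others: one stroke right down and up releases two balls.
- lever_hinge (a point): Middle of the lever's level pivot axis (a stub pin on each side of the lane), which runs along the dispenser's x: at x = 0, y = +8, z = 126 mm in the dispenser's frame. The pad end lies to +y of it, the gate end to -y.
- pad (a point): Centre of the top face of the black ribbed thumb pad on the lever's raised end, which stands out in front of the lane; the pad is 46 by 46 by 6 mm. In the dispenser's frame it is at x = -68, y = +101, z = 172 mm at rest, leaning 0.285 rad (+y edge higher); right down at x = -68, y = +111, z = 115 mm, leaning 0.285 rad the other way. It moves on an arc of 104 mm radius about the pivot axis.
- lever: The rocking lever with gate, second plate and pad, steel, 190 mm long. Origin on its pivot axis, y to its pad end.
- gate_foot (a point): Middle of the lower edge of the lever's gate plate, which hangs in the lane below the first ball: 22 mm above the lane floor at rest, about 62 mm with the lever right down.
- outlet (a point): Middle of the outlet lip of the lane, on its floor, 63 mm above the counter at y = -81 mm in the dispenser's frame. Balls roll off it to -y and drop into the tray.
- bay_stop (a point): Foot of the face of the stop plate (34 mm high) at the back of the tray bay, on the bay's middle line: x = +67, y = -136 mm in the dispenser's frame. The bay runs from here to -x between two steel guides 22 mm high, 139 mm apart, that end 162 mm in front of the stop with flared mouths.
- ball1: Lowest of four grey nubbed plastic dryer balls, 56 mm across, 55 g, waiting against the gate. Origin: its centre.
- ball2: The second ball, just uphill of the first; the same. These first two are the pair to be dispensed; it takes them about 1 s to roll out once the gate is up.
- ball3: The third ball in the lane; the same. When the lever comes back up it rolls down to the gate.
- ball4: The fourth, uppermost ball; the same.
- dosing_cup: Bystander: loose white plastic cup, 60 mm across, 55 mm high, in front of the lane. Origin: centre of its underside.
- starch_can: Bystander: loose standing can, 52 mm across, 155 mm high, in front of the lane's high end. Origin: centre of its underside.
- softener: Bystander: loose white bottle, 68 mm across, 190 mm high, beyond the tray bay. Origin: centre of its underside.
- stain_jar: Bystander: loose jar, 72 mm across, 85 mm high, past the lane's high end. Origin: centre of its underside.
- clothes_brush: Bystander: loose clothes brush lying bristles down behind the lane, 150 by 46 mm, 34 mm high. Origin: centre of its underside.
- soap_dish: Bystander: loose dish with a bar of soap at the robot's side of the softener bottle, 110 by 80 mm, 24 mm high. Origin: centre of its underside.
- polish_tin: Bystander: loose flat round tin, 68 mm across, 26 mm high, behind the lane's low end. Origin: centre of its underside.
Things that resemble listed ones, but are neither listed nor needed, are in the scene too. Leave any red look-alike of the ball2 alone. What is shaped like the tray but yellow is not meant.

How it is judged:
By the outcome, as a careful person would: the job done as asked, in the order asked, and still so for the second after the job is handed in, with the robot touching nothing.
It also fails if it takes over 54 s, if anything falls off the work surface, if the arm or the gripper's body presses on something with over 40 N, if the wrist force passes 120 N, or if a joint passes its speed limit or range.

## Working session

There is one attempt and no reset: what is moved stays moved. The work goes in short steps, Python scripts to look and compute and a tool call to move; the robot and the scene stay as the last step left them, time stands still between calls to the robot, and variables do not carry over. Pictures are saved under pics/ and viewed, on a budget of 10 in all, crops included, one or two more only if the job needs it, and the job is handed in when it is done.

Besides the shell and the picture viewer there is one more tool, called after "Call:" in YAML: its name, and indented under it one key for each argument. arm_command: Moves the arm, as the interface text tells. Its arguments: {"type":"object","properties":{"plan":{"type":"array","items":{"type":"array","items":{"type":"number"}}},"gripper":{"type":"number"},"grip_force":{"type":"number"}},"required":["plan"]}

```bash
mkdir -p pics; cat > h.py <<'E'
import numpy as np, cv2
from bench import ctrl
def cam(n):
    s=ctrl.read_state(); c=ctrl.read_camera(n)
    K=np.array([[c['fx'],0,c['cx']],[0,c['fy'],c['cy']],[0,0,1.]]); D=np.array(c['D'],float)
    if 'camera_from_world' in c: T=np.array(c['camera_from_world'])
    else:
        w,x,y,z=s['ee_rot']; from scipy.spatial.transform import Rotation as R
        W=np.eye(4); W[:3,:3]=R.from_quat([x,y,z,w]).as_matrix(); W[:3,3]=s['tcp_pos']
        T=np.linalg.inv(W@np.array(c['T_tool_cam']))
    return c['frame'],K,D,T
def ray(uv,K,D,T):
    p=cv2.undistortPoints(np.array([[uv]],float),K,D)[0,0]
    R=T[:3,:3]; o=-R.T@T[:3,3]; d=R.T@np.array([p[0],p[1],1]); return o,d/np.linalg.norm(d)
def onz(uv,z,K,D,T):
    o,d=ray(uv,K,D,T); return o+d*(z-o[2])/d[2]
def proj(P,K,D,T):
    return cv2.projectPoints(np.array(P,float).reshape(-1,1,3),cv2.Rodrigues(T[:3,:3])[0],T[:3,3],K,D)[0][:,0]
E
python3 - <<'E'
from h import *
import pickle
d={}
for n in ('top','side','wrist'):
    d[n]=cam(n); cv2.imwrite(f'pics/{n}0.png',cv2.resize(d[n][0],(800,600)) if n!='wrist' else d[n][0])
    print(n,np.round(-d[n][3][:3,:3].T@d[n][3][:3,3],3),d[n][1][0,0])
pickle.dump(d,open('d0.pkl','wb')); print(ctrl.read_state())
E
```

```text
top [ 0.492 -0.02   1.043] 403.4470919655666
side [0.5   0.665 0.777] 378.78003521023965
wrist [0.179 0.654 0.373] 280.3447926358589
{'time': 0.15, 'qpos': array([ 1.16817363e+00,  1.16347307e-01,  1.44212352e+00, -1.04358892e-06,
        1.58398109e+00, -3.77742655e-02]), 'joint_vel': array([ 0.00144908,  0.00041441, -0.00032011,  0.0013635 ,  0.00180078,
        0.00033043]), 'joint_efforts': array([ 1.05664432e-03, -7.32506132e+01, -6.32849407e+01,  4.78472157e-05,
        5.01778486e-03, -2.89842706e-05]), 'tcp_pos': array([0.24078012, 0.630438  , 0.2307437 ]), 'ee_rot': array([-9.33329063e-05,  1.81414083e-01,  9.83406704e-01, -4.19373970e-04]), 'wrist_force': array([-0.64215335, -0.09101394, -0.10266795]), 'torque': array([0.03872024, 0.01441572, 0.01720586]), 'grip_width': 0.08554747992074611}
```

View pics/top0.png

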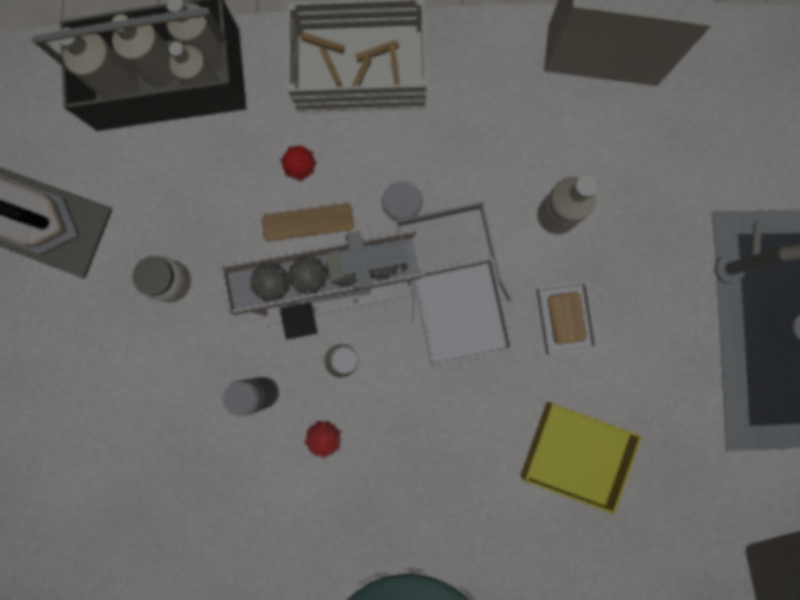

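View pics/side0.png

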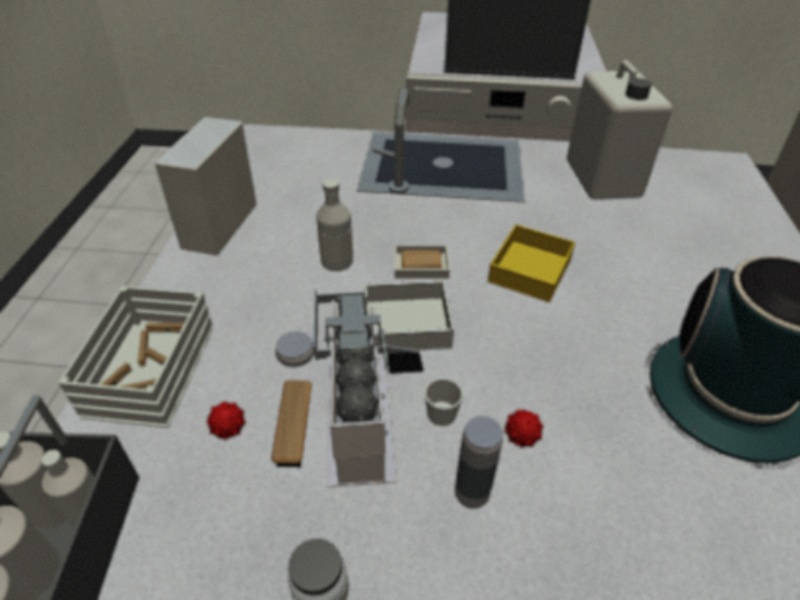

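The top view (800 px wide) shows +x up and +y left. The tray candidates are the white tray in the bay at (460,312) and the yellow one at (580,457); the white one is meant. The pad candidates are the black square at (299,321) and the black iron and dark drawer far off; the square is meant. Red balls at (298,163) and (323,439) are to be left alone. Next is one close crop to check.

```bash
python3 - <<'E'
from h import *
import pickle
d=pickle.load(open('d0.pkl','rb'))
f=d['top'][0][120:240,140:340]
cv2.imwrite('pics/crop0.png',cv2.convertScaleAbs(cv2.resize(f,None,fx=4,fy=4,interpolation=cv2.INTER_CUBIC),alpha=1.6))
R=[]
for n,(x0,y0,x1,y1) in (('top',(175,188,206,222)),('side',(244,218,275,242))):
    F,K,D,T=d[n]; g=F[y0:y1,x0:x1].max(2); m=(g<45).astype(np.uint8)
    nn,l,st,ce=cv2.connectedComponentsWithStats(m); i=1+st[1:,4].argmax(); c=ce[i]+[x0,y0]
    print(n,st[i],c,g.min()); o,dd=ray(c,K,D,T); R.append((o,dd)); print(onz(c,.172,K,D,T))
(o1,a),(o2,b)=R
t=np.linalg.lstsq(np.c_[a,-b],o2-o1,rcond=None)[0]; print(o1+a*t[0],o2+b*t[1])
E
```

```text
top [  5   6  22  22 369] [190.59620596 204.60162602] 27
[0.5429459 0.1386138 0.172    ]
side [  5   7  21  13 247] [258.4048583  231.11740891] 3
[0.54127466 0.13958364 0.172     ]
[0.5429959  0.13876978 0.17114384] [0.54133973 0.13875448 0.17104434]
```

View pics/crop0.png

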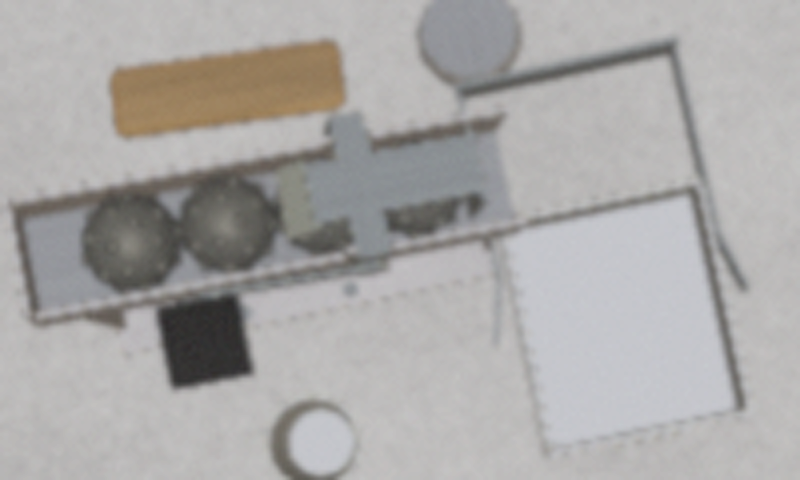

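The crop confirms the black ribbed pad at crop (205,341) and the white tray, with its front edge from (548,452) to (742,408). The stop top runs (465,93)-(672,46). The cup at (318,440) stands in front of the pad.

```bash
python3 - <<'E'
from h import *
import pickle
d=pickle.load(open('d0.pkl','rb')); F,K,D,T=d['top']
P=lambda u,v,z: onz((u/4+140-.4,v/4+120-.4),z,K,D,T)[:2]
pts=dict(stopL=(465,93,.034),stopR=(672,46,.034),baseL=(127,353,.005),baseR=(490,282,.005),tFL=(548,452,.048),tFR=(742,408,.048),tRR=(694,190,.048),tRL=(505,232,.048))
Q={k:P(*v) for k,v in pts.items()}
for k,v in Q.items(): print(k,np.round(v,4))
yaw=lambda l,r:np.degrees(np.arctan2(*((Q[l]-Q[r])*[-1,1])[[0,1]]))
for a in (('stopL','stopR'),('baseL','baseR'),('tFL','tFR'),('tRL','tRR')): print(a,yaw(*a),np.linalg.norm(Q[a[0]]-Q[a[1]]))
pad=np.array([.542,.1388])
for y in (9,10,11,12,13):
    y=np.radians(y); R=np.array([[np.cos(y),-np.sin(y)],[np.sin(y),np.cos(y)]])
    O=pad-R@[-.068,.101]
    print(np.degrees(y),'O',O,{k:np.round(R.T@(v-O),3).tolist() for k,v in Q.items()})
E
```

```text
stopL [ 0.7043 -0.0039]
stopR [ 0.7314 -0.1361]
baseL [0.5453 0.2195]
baseR [ 0.5861 -0.017 ]
tFL [ 0.4767 -0.0504]
tFR [ 0.501  -0.1702]
tRR [ 0.6367 -0.1451]
tRL [ 0.6132 -0.0271]
('stopL', 'stopR') 11.602169543269843 0.1349200118707456
('baseL', 'baseR') 9.789814812641332 0.2399215788275672
('tFL', 'tFR') 11.462044561426405 0.12230392932378423
('tRL', 'tRR') 11.285329157096985 0.12031249224884369
9.0 O [0.62496269 0.04968102] {'stopL': [0.07, -0.065], 'stopR': [0.076, -0.2], 'baseL': [-0.052, 0.18], 'baseR': [-0.049, -0.06], 'tFL': [-0.162, -0.076], 'tFR': [-0.157, -0.198], 'tRR': [-0.019, -0.194], 'tRL': [-0.024, -0.074]}
10.0 O [0.62650539 0.05114249] {'stopL': [0.067, -0.068], 'stopR': [0.071, -0.203], 'baseL': [-0.051, 0.18], 'baseR': [-0.052, -0.06], 'tFL': [-0.165, -0.074], 'tFR': [-0.162, -0.196], 'tRR': [-0.024, -0.195], 'tRL': [-0.027, -0.075]}
11.0 O [0.62802236 0.05263067] {'stopL': [0.064, -0.07], 'stopR': [0.065, -0.205], 'baseL': [-0.049, 0.18], 'baseR': [-0.054, -0.06], 'tFL': [-0.168, -0.072], 'tFR': [-0.167, -0.195], 'tRR': [-0.029, -0.196], 'tRL': [-0.03, -0.075]}
12.000000000000002 O [0.62951312 0.05414509] {'stopL': [0.061, -0.072], 'stopR': [0.06, -0.207], 'baseL': [-0.048, 0.179], 'baseR': [-0.057, -0.061], 'tFL': [-0.171, -0.07], 'tFR': [-0.172, -0.193], 'tRR': [-0.034, -0.196], 'tRL': [-0.033, -0.076]}
13.0 O [0.63097722 0.0556853 ] {'stopL': [0.058, -0.075], 'stopR': [0.055, -0.209], 'baseL': [-0.047, 0.179], 'baseR': [-0.06, -0.061], 'tFL': [-0.174, -0.069], 'tFR': [-0.177, -0.191], 'tRR': [-0.04, -0.197], 'tRL': [-0.036, -0.077]}
```

Call:
arm_command:
  plan:
    - [0,0,0,-10.5]
    - [0,0,0,-10.5]
    - [0,0,0,-10.5]
    - [-0.004,-0.05,0,0]
    - [-0.004,-0.05,0,0]
    - [-0.004,-0.05,0,0]
    - [-0.004,-0.05,0,0]
    - [-0.004,-0.05,0,0]
    - [-0.004,-0.05,0,0]
    - [-0.004,-0.05,0,0]
    - [-0.004,-0.05,0,0]
    - [0,0,0,0]
  gripper: 1

```text
time: 1.65
tcp_pos: [0.3465, 0.241, 0.2315]
ee_rot: [0.0, -0.09, 0.996, 0.0]
wrist_force: [-0.5, 1.0, 0.4]
grip_width: 0.0003
```

```bash
cat >> h.py <<'E'
YAW=np.radians(10.5); O=np.array([.627,.052])
RD=np.array([[np.cos(YAW),-np.sin(YAW)],[np.sin(YAW),np.cos(YAW)]])
def st():
    s=ctrl.read_state(); from scipy.spatial.transform import Rotation as R
    w,x,y,z=s['ee_rot']; M=R.from_quat([x,y,z,w]).as_matrix()
    f=np.array(s['wrist_force']); 
    print('t',s['time'],'disp',np.round(RD.T@(s['tcp_pos'][:2]-O),4),'z',round(s['tcp_pos'][2],4),'tooly yaw-90 deg',np.round(np.degrees(np.arctan2(M[1,1],M[0,1]))-90,2),'f disp',np.round(RD.T@f[:2],2),f[2].round(2),'w',s['grip_width'])
E
python3 -c "from h import *;st()"
```

```text
t 1.65 disp [-0.2414  0.237 ] z 0.2315 tooly yaw-90 deg 10.38 f disp [-0.34  1.09] 0.41 w 0.0002582310832649796
```

Call:
arm_command:
  plan:
    - [0.001,-0.047,0,0]
    - [0.001,-0.047,0,0]
    - [0.001,-0.047,0,0]
    - [0.001,-0.047,0,0]
    - [0.001,-0.047,0,0]
    - [0.001,-0.047,0,0]
    - [0.001,-0.047,0,0]
    - [0.001,-0.046,0,0]
    - [0,0,0.04,0]
    - [0,0,0.04,0]
    - [0,0,0,0]

```text
time: 3.02
tcp_pos: [0.4061, -0.126, 0.1489]
ee_rot: [-0.002, -0.093, 0.996, 0.001]
wrist_force: [-0.2, 0.5, 0.1]
grip_width: 0.0001
```

```bash
python3 - <<'E'
from h import *
st(); F,K,D,T=cam('wrist'); cv2.imwrite('pics/w1.png',cv2.convertScaleAbs(F,alpha=1.4))
import pickle; pickle.dump((F,K,D,T),open('w1.pkl','wb'))
P=lambda x,y,z:np.r_[O+RD@[x,y],z]
print(proj([P(.067,-.136,0),P(-.095,-.0665,.022),P(-.095,-.2055,.022)],K,D,T))
E
```

```text
t 3.025 disp [-0.2496 -0.1347] z 0.1489 tooly yaw-90 deg 10.62 f disp [-0.07  0.49] 0.12 w 0.00012571123125354984
[[254.71473276 413.61781337]
 [316.24169074 323.33664009]
 [193.25906763 323.34235441]]
```

View pics/w1.png

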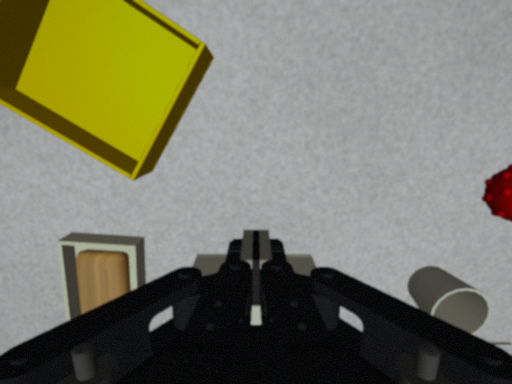

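```bash
python3 - <<'E'
from h import *
import pickle
F,K,D,T=pickle.load(open('w1.pkl','rb'))
for u in ((195,254),(314,254)):
  for z in (0,.048): print(u,z,RD.T@(onz(u,z,K,D,T)[:2]-O))
E
```

```text
(195, 254) 0 [-0.16980503 -0.20401449]
(195, 254) 0.048 [-0.19372966 -0.19277878]
(314, 254) 0 [-0.16987764 -0.0687116 ]
(314, 254) 0.048 [-0.19379029 -0.07978426]
```

Call:
arm_command:
  plan:
    - [0,0.001,0.03,0]
    - [0,0,0.03,0]
    - [0,0,0.03,0]
    - [0,0,0.03,0]
    - [0,0,0.007,0]
    - [0,0,0,0]

```text
time: 3.82
tcp_pos: [0.4076, -0.1259, 0.0258]
ee_rot: [0.001, -0.093, 0.996, -0.0]
wrist_force: [-0.6, 0.6, 1.1]
grip_width: 0.0001
```

Call:
arm_command:
  plan:
    - [-0.02,0,0,0]
    - [-0.02,0,0,0]
    - [-0.015,0,0,0]
    - [-0.01,0,0,0]
    - [-0.01,0,0,0]
    - [-0.01,0,0,0]
    - [-0.01,0,0,0]
    - [-0.01,0,0,0]
    - [-0.01,0,0,0]
    - [-0.01,0,0,0]
    - [-0.005,0,0,0]
    - [0,0,0,0]

```text
time: 5.32
tcp_pos: [0.5348, -0.1018, 0.0242]
ee_rot: [-0.0, -0.092, 0.996, 0.0]
wrist_force: [-0.5, 0.3, -0.6]
grip_width: -0.0003
```

```bash
python3 -c "from h import *;st()"
```

```text
t 5.325 disp [-0.1187 -0.1344] z 0.0242 tooly yaw-90 deg 10.61 f disp [-0.46  0.37] -0.55 w -0.00025339497525316435
```

Call:
arm_command:
  plan:
    - [-0.006,0,0,0]
    - [-0.006,0,0,0]
    - [-0.004,0,0,0]

```text
time: 5.7
tcp_pos: [0.5507, -0.0989, 0.0243]
ee_rot: [-0.0, -0.092, 0.996, -0.0]
wrist_force: [-1.6, -0.2, 1.2]
grip_width: -0.0001
```

Call:
arm_command:
  plan:
    - [-0.003,0,0,0]
    - [-0.003,0,0,0]

```text
time: 5.95
tcp_pos: [0.5563, -0.0978, 0.0243]
ee_rot: [-0.0, -0.092, 0.996, -0.0]
wrist_force: [-2.0, 0.6, 0.9]
grip_width: 0.0004
```

Call:
arm_command:
  plan:
    - [-0.002,0,0,0]
    - [-0.002,0,0,0]

```text
time: 6.2
tcp_pos: [0.5602, -0.0971, 0.0243]
ee_rot: [-0.0, -0.092, 0.996, -0.0]
wrist_force: [-3.0, -0.8, 0.6]
grip_width: -0.0001
```

```bash
python3 -c "from h import *;st()"
```

```text
t 6.2 disp [-0.0929 -0.1344] z 0.0243 tooly yaw-90 deg 10.6 f disp [-3.08 -0.22] 0.62 w -0.00012924114358295205
```

Call:
arm_command:
  plan:
    - [-0.002,0,0,0]
    - [0,0,0,0]

```text
time: 6.45
tcp_pos: [0.5604, -0.0974, 0.0243]
ee_rot: [-0.002, -0.092, 0.996, -0.0]
wrist_force: [-21.3, -5.3, 14.0]
grip_width: -0.0
```

Call:
arm_command:
  plan:
    - [-0.002,0,0,0]
    - [0,0,0,0]

```text
time: 6.7
tcp_pos: [0.5607, -0.0976, 0.0243]
ee_rot: [-0.004, -0.092, 0.996, -0.001]
wrist_force: [-41.7, -10.7, 25.1]
grip_width: 0.0003
```

```bash
python3 - <<'E'
from h import *
st(); F,K,D,T=cam('top'); cv2.imwrite('pics/t2.png',cv2.convertScaleAbs(cv2.resize(F[120:240,200:320],None,fx=5,fy=5,interpolation=cv2.INTER_CUBIC),alpha=1.6))
E
```

```text
t 6.7 disp [-0.0925 -0.135 ] z 0.0243 tooly yaw-90 deg 10.58 f disp [-42.96  -2.92] 25.1 w 0.0003306196008814098
```

View pics/t2.png

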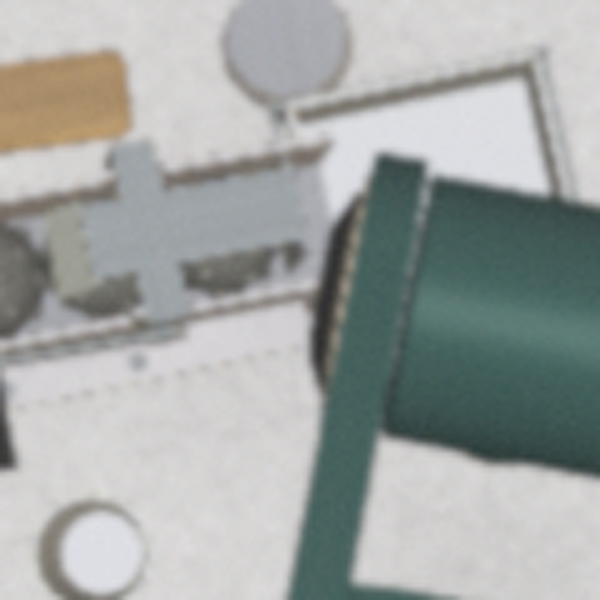

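Call:
arm_command:
  plan:
    - [0.01,0,0,0]
    - [0.02,0,0,0]
    - [0.02,0,-0.01,0]
    - [0,0,-0.05,0]
    - [0,0,-0.05,0]
    - [0,0,-0.05,0]
    - [0,0,-0.05,0]
    - [0,0,-0.02,0]
    - [0,0.04,0,0]
    - [-0.01,0.05,0,0]
    - [-0.01,0.05,0,0]
    - [0,0,0,0]

```text
time: 8.25
tcp_pos: [0.5085, 0.0384, 0.2535]
ee_rot: [-0.0, -0.094, 0.996, 0.0]
wrist_force: [0.3, -0.4, -0.6]
grip_width: -0.0001
```

```bash
python3 - <<'E'
from h import *
st(); F,K,D,T=cam('top'); cv2.imwrite('pics/t3.png',cv2.convertScaleAbs(cv2.resize(F[120:240,200:320],None,fx=5,fy=5,interpolation=cv2.INTER_CUBIC),alpha=1.6))
F,K,D,T=cam('side'); cv2.imwrite('pics/s3.png',cv2.convertScaleAbs(cv2.resize(F[160:290,170:330],None,fx=4,fy=4,interpolation=cv2.INTER_CUBIC),alpha=1.6))
E
```

```text
t 8.25 disp [-0.119   0.0082] z 0.2535 tooly yaw-90 deg 10.81 f disp [ 0.22 -0.45] -0.62 w -0.00010067791513703343
```

View pics/s3.png

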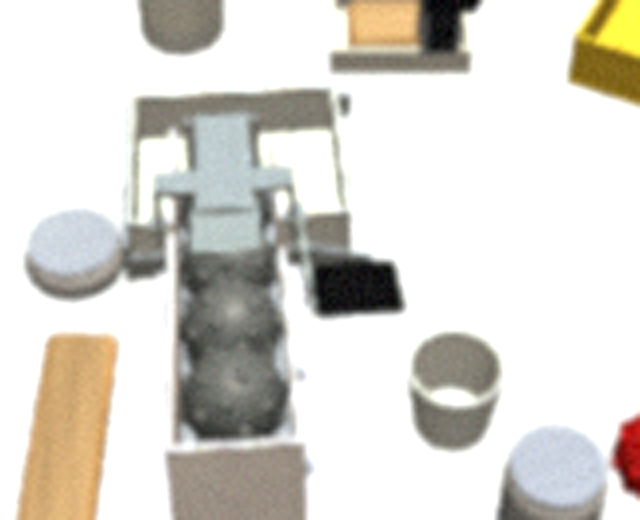

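The side crop shows the tray's rear wall against the stop, around (235,95), with the pad clear at (355,288). Force also jumped from 3 N to 21 N at the expected x, so the tray is home. Next is to go over the pad.

Call:
arm_command:
  plan:
    - [-0.022,0.046,0,0]
    - [-0.022,0.048,0,0]
    - [0,0,0.03,0]
    - [0,0,0.03,0]
    - [0,0,0,0]
    - [0,0,0,0]

```text
time: 9.1
tcp_pos: [0.5353, 0.1355, 0.1955]
ee_rot: [0.0, -0.092, 0.996, 0.0]
wrist_force: [-0.3, -0.7, 0.4]
grip_width: 0.0002
```

```bash
python3 - <<'E'
from h import *
st(); F,K,D,T=cam('side'); cv2.imwrite('pics/s4.png',cv2.convertScaleAbs(cv2.resize(F[160:290,170:330],None,fx=4,fy=4,interpolation=cv2.INTER_CUBIC),alpha=1.4))
E
```

```text
t 9.1 disp [-0.075   0.0988] z 0.1955 tooly yaw-90 deg 10.53 f disp [-0.43 -0.6 ] 0.43 w 0.00015026583881965782
```

View pics/s4.png

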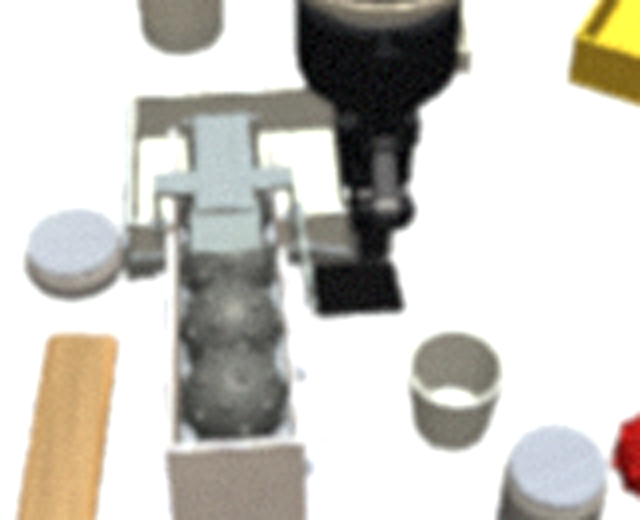

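The fingertips are right above the pad, which sits at (360,288). Pressing now.

Call:
arm_command:
  plan:
    - [0,0.001,0.012,0]
    - [0,0.002,0.012,0]
    - [0,0.003,0.012,0]
    - [0,0.003,0.012,0]
    - [0,0.001,0.012,0]
    - [0,0,0.01,0]

```text
time: 9.9
tcp_pos: [0.5328, 0.1469, 0.1237]
ee_rot: [0.0, -0.093, 0.996, 0.001]
wrist_force: [-0.9, 6.7, 6.9]
grip_width: 0.0
```

Call:
arm_command:
  plan:
    - [0,0,0.003,0]

```text
time: 10.02
tcp_pos: [0.5328, 0.1468, 0.1205]
ee_rot: [0.0, -0.093, 0.996, 0.0]
wrist_force: [-1.0, 5.8, 6.7]
grip_width: -0.0002
```

Call:
arm_command:
  plan:
    - [0,0,0.002,0]

```text
time: 10.15
tcp_pos: [0.5329, 0.1467, 0.119]
ee_rot: [0.0, -0.093, 0.996, 0.0]
wrist_force: [-1.2, 5.4, 7.0]
grip_width: 0.0001
```

Call:
arm_command:
  plan:
    - [0,0,0.002,0]

```text
time: 10.28
tcp_pos: [0.5329, 0.1466, 0.117]
ee_rot: [0.0, -0.093, 0.996, 0.0]
wrist_force: [-2.1, 5.0, 6.4]
grip_width: 0.0
```

Call:
arm_command:
  plan:
    - [0,0,0.002,0]

```text
time: 10.4
tcp_pos: [0.5331, 0.1466, 0.1155]
ee_rot: [0.0, -0.093, 0.996, 0.0]
wrist_force: [-5.8, 2.7, 21.2]
grip_width: 0.0001
```

Call:
arm_command:
  plan:
    - [0,0,0.001,0]

```text
time: 10.52
tcp_pos: [0.5332, 0.1466, 0.1155]
ee_rot: [0.001, -0.093, 0.996, 0.0]
wrist_force: [-8.1, 2.4, 24.6]
grip_width: 0.0002
```

```bash
python3 - <<'E'
from h import *
st(); F,K,D,T=cam('side'); cv2.imwrite('pics/s5.png',cv2.convertScaleAbs(cv2.resize(F[160:290,170:330],None,fx=4,fy=4,interpolation=cv2.INTER_CUBIC),alpha=1.4))
E
```

```text
t 10.525 disp [-0.075   0.1101] z 0.1155 tooly yaw-90 deg 10.62 f disp [-7.49  3.79] 24.58 w 0.00019856758971095942
```

View pics/s5.png

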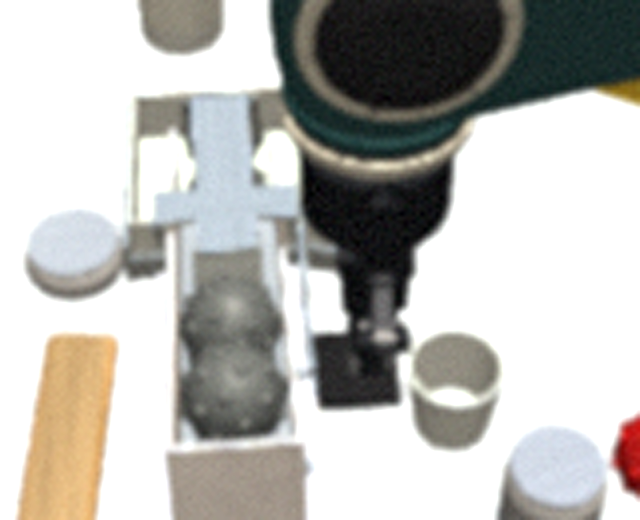

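The pad is on its stop (force jumped to 21 N). The front pair is leaving, and balls 3 and 4 are held back at (232,345). Holding for the pair to roll out, eased by 1 mm.

Call:
arm_command:
  plan:
    - [0,0,-0.001,0]
    - [0,0,0,0]
    - [0,0,0,0]
    - [0,0,0,0]
    - [0,0,0,0]
    - [0,0,0,0]
    - [0,0,0,0]
    - [0,0,0,0]
    - [0,0,0,0]
    - [0,0,0,0]
    - [0,0,0,0]
    - [0,0,0,0]

```text
time: 12.08
tcp_pos: [0.533, 0.1466, 0.1159]
ee_rot: [0.0, -0.093, 0.996, 0.0]
wrist_force: [-4.7, 2.7, 14.1]
grip_width: -0.0001
```

```bash
python3 - <<'E'
from h import *
st(); F,K,D,T=cam('top'); cv2.imwrite('pics/t6.png',cv2.convertScaleAbs(cv2.resize(F[120:240,140:340],None,fx=4,fy=4,interpolation=cv2.INTER_CUBIC),alpha=1.6))
E
```

```text
t 12.075 disp [-0.0751  0.1102] z 0.1159 tooly yaw-90 deg 10.62 f disp [-4.13  3.54] 14.15 w -0.0001355793575521477
```

View pics/t6.png

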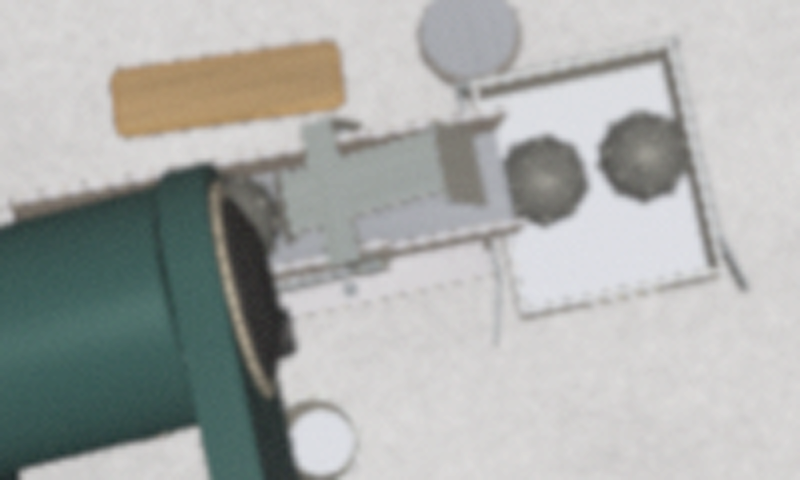

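Two balls lie in the tray at (545,178) and (645,155), and the lane below the second plate is empty. I release by following the pad's arc back up, then retreat.

Call:
arm_command:
  plan:
    - [0,0,-0.012,0]
    - [0,0,-0.012,0]
    - [0,-0.002,-0.012,0]
    - [0,-0.003,-0.014,0]
    - [0,-0.003,-0.016,0]
    - [0,0,-0.03,0]
    - [0,0,-0.04,0]
    - [0.05,0,0,0]
    - [0.05,0,0,0]
    - [0,0,0,0]
    - [0,0,0,0]
    - [0,0,0,0]

```text
time: 13.62
tcp_pos: [0.4367, 0.1199, 0.2511]
ee_rot: [-0.0, -0.092, 0.996, -0.0]
wrist_force: [0.5, 0.2, 0.2]
grip_width: 0.0001
```

Call:
arm_command:
  plan:
    - [0.04,-0.03,0,0]
    - [0,-0.05,0,0]
    - [0,-0.05,0,0]
    - [0,-0.05,0,0]
    - [0,0,0,0]
    - [0,0,0,0]
    - [0,0,0,0]

```text
time: 14.5
tcp_pos: [0.4301, -0.0636, 0.2512]
ee_rot: [-0.0, -0.093, 0.996, 0.0]
wrist_force: [-0.4, -0.3, 0.2]
grip_width: 0.0002
```

```bash
python3 - <<'E'
from h import *
st(); F,K,D,T=cam('top'); G,_,_,_=cam('side')
a=cv2.resize(F[100:270,80:400],(800,425),interpolation=cv2.INTER_CUBIC)
cv2.imwrite('pics/t7.png',cv2.convertScaleAbs(a,alpha=1.6))
P=lambda u,v,z:RD.T@(onz((u,v),z,K,D,T)[:2]-O)
import pickle; F0=pickle.load(open('d0.pkl','rb'))['top'][0]
dd=cv2.absdiff(F,F0).max(2); print('diff can/cup/jar',[int(dd[y0:y1,x0:x1].max()) for x0,y0,x1,y1 in ((140,240,180,266),(205,218,232,242),(84,160,120,194))])
E
```

```text
t 14.5 disp [-0.2147 -0.0778] z 0.2512 tooly yaw-90 deg 10.68 f disp [-0.42 -0.23] 0.18 w 0.00024023591016789395
diff can/cup/jar [14, 14, 14]
```

View pics/t7.png

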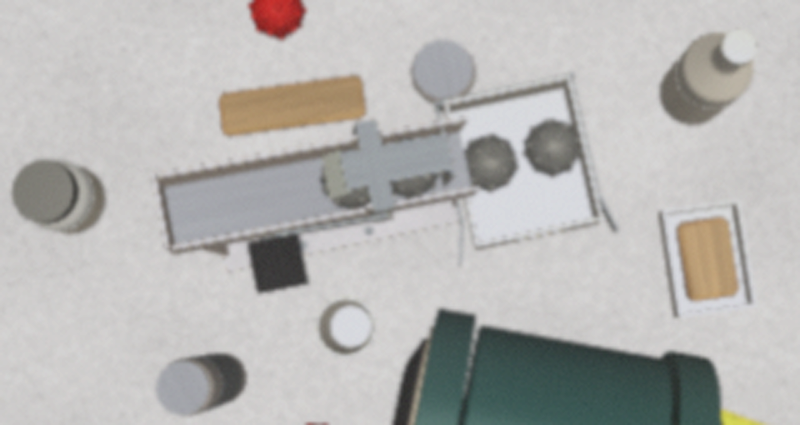

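Balls 3 and 4 now wait at the gate, at (350,190) and (412,182). The lever is back up, two balls are in the tray and the bystanders are unmoved. One last numeric check of the tray before handing in.

```bash
python3 - <<'E'
from h import *
F,K,D,T=cam('top')
for u in ((475,247),(598,220)): print(RD.T@(onz((u[0]/2.5+80-.3,u[1]/2.5+100-.3),.048,K,D,T)[:2]-O))
F0=__import__('pickle').load(open('d0.pkl','rb'))['top']
g=lambda I:cv2.threshold(I[186:224,174:208].max(2),45,1,cv2.THRESH_BINARY_INV)[1]
for I in (F0[0],F): print('pad',[cv2.moments(g(I),True)[k]/cv2.moments(g(I),True)['m00'] for k in('m10','m01')])
E
```

```text
[-0.08085095 -0.07390132]
[-0.07952633 -0.19855265]
pad [16.571045576407506, 18.506702412868634]
pad [16.65142857142857, 18.771428571428572]
```

The tray front reads about -0.080, against -0.083 when home (within error). The pad is back at rest.

```bash
python3 -c "
from bench import ctrl; print(ctrl.finish_job())"
```

```text
the job is handed in; nothing more can be done
None
```

I slid the tray home against its stop and pressed the thumb pad down to its own stop. I held it there about 1.5 s, then let the lever spring back. The job was handed in at about 14.6 s.

**Last checks:**
- **Tray:** its front edge measured x ≈ -80 mm in the dispenser's frame, against -83 mm when fully home, which is within measuring error.
- **Balls:** two are in the tray, and the other two wait at the gate.
- **Lever:** the pad is back at its rest position to within 0.3 px.
- **Bystanders:** the can, cup and jar showed no change in the image beyond noise. The brush, polish tin, softener and soap dish looked unmoved in the last top view.
- **Robot:** it ended clear of everything, with about 0 N on the wrist.

**Possible fault:** after the tray met its stop, I made one more 2 mm push. The wrist force rose briefly to about 43 N sideways and 25 N vertically, through the fingertips. That is well under the 120 N wrist limit. It is above the 40 N limit for the arm or gripper body, if fingertips count towards that.

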